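# Lock the slide case: line up the slotted disc and push the bolt home

## Robot

A 7-joint arm with a two-finger parallel gripper is mounted at the origin on the work surface. World frame = base frame: x ahead of the robot, y to its left, z up, the work surface at z = 0. Lengths are in m, angles in rad, forces in N, time in s.
With the tool pointing down it reaches from about 0.425 to 0.875 m from the base axis. Payload 4.7 kg.
Tool frame: the origin (TCP) lies between the finger pads; the fingertips stand 14 mm ahead of it and the grasp point (between the pads) lies 5 mm behind it; z points along the fingers, y is the line along which they close (so a half turn about z gives the same grasp; the last joint's range is limited). The gripper opens to 87 mm and grips with 3 to 60 N. Pads are 19 mm wide; open, the fingers measure 117 mm over their backs; the gripper's body (75 mm by 190 mm) begins 51 mm behind the grasp point.
Start: joints at [-1.203, 0.321, -0.07, 1.45, 0.023, 1.371, -0.057], TCP at [0.225, 0.61, 0.237] pointing down, gripper open.
Joint ranges: [-2.86, 2.86], [-0.3, 2.09], [-1.38, 1.24], [0.06, 2.45], [-1.56, 4.7], [0.09, 2.05], [-2.69, 2.69]. Speed limits (rad/s): [2.57, 2.57, 3.14, 3.14, 3.14, 3.14, 3.14].

## Interface

Orientations are given as a rotation vector (axis times angle).
In Python, from bench import ctrl gives the robot as it stands.
- The arm moves only by the shell command python3 -m inch 'ROWS' [OPENING] [FORCE]. ROWS is JSON, a list of rows, each a list of 6 numbers: the shift along the world's x, y, z in mm, then the turn, a rotation vector about the world's x, y, z in degrees. In form: [[tx, ty, tz, rx, ry, rz], ...]. A call has 1 to 20 rows; each row is the pose to reach, as a shift and turn from the pose commanded when the call began; what a row does not reach only later rows make up. A row lasts 1/8 s, in which the tool goes at most 62.5 mm and 10.7 degrees, less where a joint would pass 70% of its speed; a pose out of reach is approached as far as the arm can. A call with a gripper value outside its range is refused whole. OPENING is the finger opening in mm, from 0 to 87, set as the call begins (- or left out, the last holds). The fingers move at their own pace and stop on an object; FORCE is the grip in N (left out, the last holds). Time passes only in rows, so rows that repeat a pose let the fingers close. It gives the time, the measured TCP pose, the force, the opening and the grip force at its end, in the units of the state.
- ctrl.get_state(): the state, without advancing time (a new reading comes with each control period).
- ctrl.get_image(name): name is "side" or "top"; returns (picture, depth): 480x640x3 uint8, red, green, blue; 480x640 float32, m along the optical axis (not along the pixel's ray), 0 where there is no reading.
- ctrl.camera_params(name): a dict with "mtx" (3x3 intrinsics, pixels), "T" (4x4, takes a point from camera to world coordinates). Camera axes: x right, y down, z forward; pixel columns grow to the right and rows downward; lengths in m; the calibration is good to about 2 mm. A picture is of the moment at which its call begins. camera_params takes no time and is no camera call.
- ctrl.close_job(): hands the job in; it is judged then, once.
The state is a dict: "time": time; "joint_positions": joint angles; "qd": joint speeds; "joint_torque": joint torques, N m; "position": TCP position; "tool_rot": TCP orientation; "ft_force": force on the tool from outside, world axes, zero at the start; "torque": the same for the moment, N m; "grip_width": opening from 0.0 (shut) to 1.0 (fully open); "grip_force": force on a finger pad.
Only numpy, scipy, OpenCV 4.12 (cv2) and the standard library are available. Lean on these libraries where they do the work, as an engineer would, in place of code of your own. Each camera call takes 0.05 s, during which the arm holds its last target. There are 200 camera calls.

## Task

Lock the slide case: with the fingertips, push the thumb post on the slotted disc round until its slot lines up with the bolt, then push the bolt by its thumb plate through the disc and the staple until it is fully home. Only push from outside: do not grip, straddle or lift the post or the bolt, and leave the other things on the case and bench where they are.

Things in the scene. Friction and masses are not known exactly. Their poses are not given: they have to be found in the camera images.
- case: Flat aluminium slide case with black corners, 270 x 130 x 45 mm, fixed to the bench. Origin on the bench right under the disc's axis; x is the way the bolt is pushed home, z up. Lid: x -185 to +85 mm, y +-65 mm, top at 45 mm height. Along the x axis on the lid stand, in order, bolt guide, strap, disc, staple. All heights here are above the bench.
- disc (a joint): Turn of the slotted disc, rad, counter-clockwise from above. It is also the angle of the thumb post from case +x. At 0 the slot lies square across the bolt; it is in line with the bolt at +1.571 or -1.571 (either serves). Starts between -0.9 and 0.9, needs about 2 N at the post, stays where left, stops only at +-2.1 (can go too far). The bolt's nose enters within about 0.15 rad and centres it.
- disc_axis (a point): Axis of the steel locking disc at its flat top face, 63 mm height. The disc is 28 mm in radius, with a straight slot 17 mm wide right across its middle, open on top and at both ends. Turns about the vertical.
- post (a point): Centre of the top of the disc's thumb post: an upright black pin, 12 mm diameter, 63 to 93 mm height, 34 mm from the disc's axis, square to the slot.
- bolt: Steel bolt: loose flat bar 120 x 12 x 10 mm, 0.2 kg, lying in an open guide channel (case x -150 to -38 mm, 22 mm wide, walls up to 59 mm height); it slides with a few newtons. Origin at the centre of its underside, 51 mm height; x points to its nose. Drawn back at the start, nose 7 to 22 mm short of the disc's rim; it travels 100 to 120 mm.
- plate (a point): Middle of the rear face of the bolt's upright thumb plate, at its tail: 8 mm thick, 40 mm wide, 61 to 89 mm height; this point is at 75 mm height, 60 mm behind the bolt's origin. Pushed along case +x. Fully home the plate's front meets the strap, and this point is at case x = -54 mm.
- nose (a point): Middle of the bolt's nose end, 60 mm ahead of its origin, 5 mm above its underside; it tapers to 4 mm wide over the last 12 mm. Fully home it is at case x = +66 mm, 10 mm past the staple.
- strap (a point): Middle of the top of the low strap that bridges the guide just before the disc, and stops the thumb plate: 8 mm along case x (-46 to -38 mm), 28 mm wide, top at 67.5 mm height.
- staple (a point): Middle of the top of the staple, a fixed inverted U beyond the disc that the bolt goes through: 8 mm along case x (48 to 56 mm), 29 mm wide outside, 17 mm inside, top at 67.5 mm height.
- vial: Bystander: capped glass vial, 22 mm diameter, 42 mm tall, standing on the case's lid beside the bolt (case +y side). Origin at the centre of its underside.
- loupe: Bystander: small black eye loupe, 26 mm diameter, 30 mm tall, standing on the lid on the other side of the bolt (case -y side). Origin at the centre of its underside.
- dish: Bystander: glass dish, 90 mm diameter, 16 mm high, on the bench beside the case. Origin at the centre of its underside.
- jar: Bystander: amber specimen jar, 56 mm diameter, 85 mm tall, left on the bench. Origin at the centre of its underside.
- beaker: Bystander: glass beaker, 66 mm diameter, 85 mm tall, right on the bench. Origin at the centre of its underside.
- slidebox: Bystander: closed grey slide box, 85 x 35 x 30 mm, right on the bench. Origin at the centre of its underside.
- pen: Bystander: black marker pen, 130 mm long, 11 mm thick, lying on the bench along the case. Origin under its middle.
Not all that is in view belongs to the job. Leave any red look-alike of the bolt alone.

How it is judged:
On the way:
1. the disc's slot is turned in line with the bolt while the bolt is still drawn back ((value of joint disc between 1.3708 and 1.7708 rad or value of joint disc between -1.7708 and -1.3708 rad) and x of nose in the frame of case below -0.024 m), for 0.2 s.
At the end, for the whole second after the job is handed in: The bolt passes through the disc's slot and the staple, its nose within 5 mm of fully home, lying level in its guide (within 6 mm sideways), the disc's slot in line with it (within 0.15 rad), the bolt at rest ((value of joint disc between 1.4208 and 1.7208 rad or value of joint disc between -1.7208 and -1.4208 rad) and x of nose in the frame of case above 0.061 m and y of nose in the frame of case between -0.006 and 0.006 m and z of nose in the frame of case below 0.062 m and angle between the x axis of bolt and the x axis of case, either way round below 0.1 rad and linear speed of bolt below 0.01 m/s); the robot touches nothing.
It fails at once if the thumb post is straddled or gripped between the fingers (horizontal distance between the grasp point and post below 0.006 m and height (world z) of the grasp point below 0.093 m).
It fails at once if the bolt's thumb plate is straddled or gripped between the fingers (x of the grasp point in the frame of bolt between -0.06 and -0.052 m and y of the grasp point in the frame of bolt between -0.019 and 0.019 m and z of the grasp point in the frame of bolt below 0.038 m).
It fails at once if the bolt is lifted or tipped out of its guide (z of plate in the frame of case above 0.085 m or angle between bolt's own z axis and vertical above 0.2 rad).
It fails at once if a bystander (vial, loupe, dish, jar, beaker, slide box or pen) is lifted or moved more than 20 mm (distance of any of vial, loupe, dish, jar, beaker, slidebox, pen from where it was at the start of the episode above 0.02 m).
It fails at once if an upright bystander is knocked over (angle between any of vial, loupe, dish, jar, beaker, slidebox's own z axis and vertical above 0.5 rad).
It also fails if it takes over 51 s, if anything falls off the work surface, if the arm or the gripper's body presses on something with over 40 N, if the wrist force passes 120 N, or if a joint passes its speed limit or range.

## Working session

There is one attempt and no reset: what is moved stays moved. The work goes in short steps, Python scripts to look and compute and a shell command to move; the robot and the scene stay as the last step left them, time stands still between calls to the robot, and variables do not carry over. Pictures are saved under pics/ and viewed, at most 10 in all, crops included, and the job is handed in when it is done.

```bash
mkdir -p pics; ls; python3 - <<'E'
from bench import ctrl
import cv2,numpy as np
for n in("top","side"):
    im,d=ctrl.get_image(n); cv2.imwrite(f"pics/{n}0.png",im[:,:,::-1]); np.save(f"pics/{n}0.npy",d)
    p=ctrl.camera_params(n); print(n,np.round(p["mtx"],1).tolist(),np.round(p["T"],4).tolist())
s=ctrl.get_state(); print(s["time"],s["position"],s["tool_rot"],s["grip_width"])
E
```

```text
pics
top [[508.4, 0.0, 324.5], [0.0, 508.4, 243.3], [0.0, 0.0, 1.0]] [[0.0469, -0.974, 0.2218, 0.2667], [-0.9989, -0.0472, 0.0043, 0.0016], [0.0062, -0.2217, -0.9751, 1.3355], [0.0, 0.0, 0.0, 1.0]]
side [[473.2, 0.0, 322.5], [0.0, 473.2, 240.3], [0.0, 0.0, 1.0]] [[-0.9903, -0.1078, 0.088, 0.4439], [-0.1391, 0.7813, -0.6084, 0.6284], [-0.0032, -0.6148, -0.7887, 0.8983], [0.0, 0.0, 0.0, 1.0]]
0.1 [0.22508388 0.60927702 0.23558082] [-5.52799309e-01 -3.09233845e+00  2.66268192e-03] 0.9997354826462951
```

View pics/top0.png

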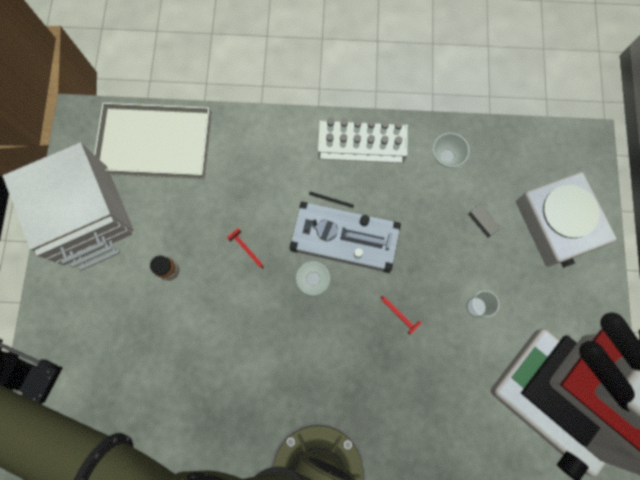

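View pics/side0.png

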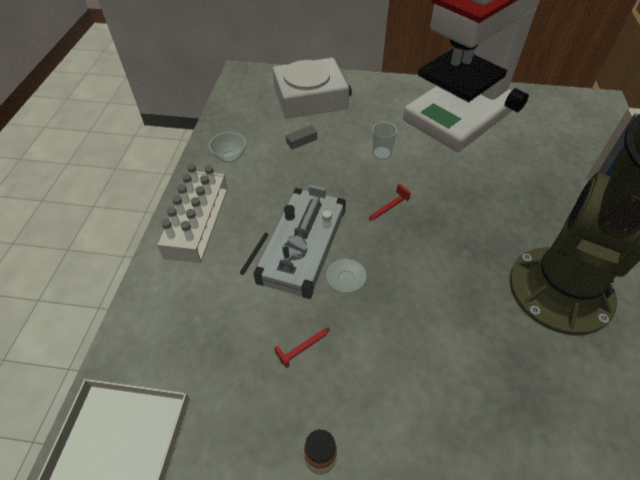

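The top view shows the case around (345,237), with the bolt tail at right and the disc at about (327,230), so case +x points image-left (world +y). The side view shows the case at about (302,240). I'll enlarge both.

```bash
python3 - <<'E'
import cv2
a=cv2.imread("pics/top0.png")[195:280,285:405]; cv2.imwrite("pics/tc.png",cv2.resize(a,None,fx=6.5,fy=6.5,interpolation=cv2.INTER_CUBIC))
a=cv2.imread("pics/side0.png")[180:300,240:360]; cv2.imwrite("pics/sc.png",cv2.resize(a,None,fx=5,fy=5,interpolation=cv2.INTER_CUBIC))
E
```

```text
(no output)
```

View pics/tc.png

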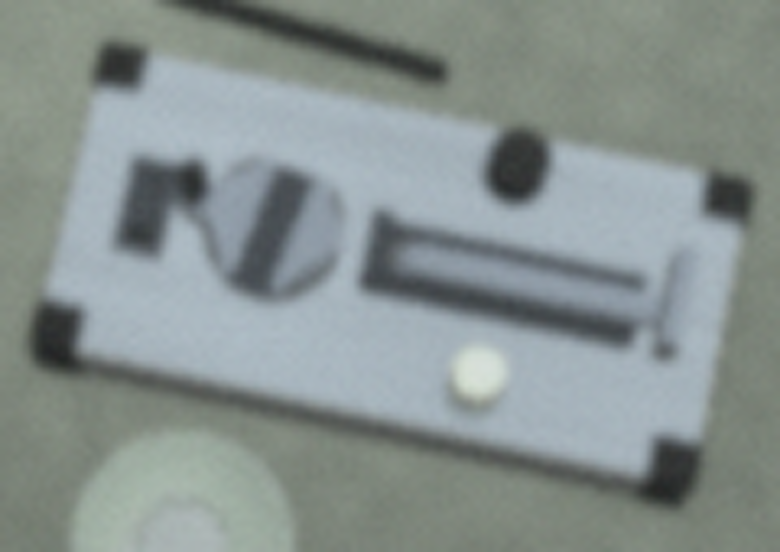

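View pics/sc.png

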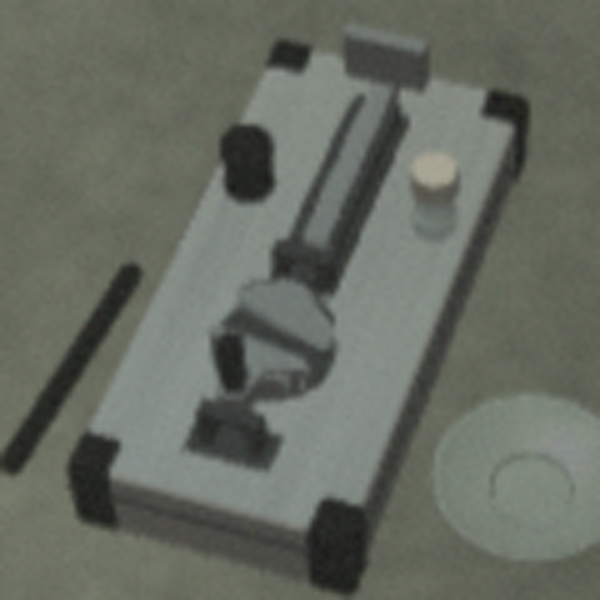

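Readings from the crops:
- **Top crop:** disc centre (275,229), post about (190,182), strap about (376,250), staple about (145,203), plate top about (680,285), vial cap (480,375), loupe (518,165).
- **Side crop:** disc centre (282,338), post top (230,340), staple top (235,412), strap (308,255), plate top (388,40).

```bash
cat > h.py <<'E'
import numpy as np
from bench import ctrl
def ray(n,u,v):
    p=ctrl.camera_params(n);T=p["T"];d=T[:3,:3]@np.linalg.inv(p["mtx"])@[u,v,1];return T[:3,3],d
def atz(n,u,v,z):
    o,d=ray(n,u,v);return o+d*(z-o[2])/d[2]
def tri(a,b):
    A=[];B=[]
    for n,(u,v) in(("top",a),("side",b)):
        o,d=ray(n,u,v);d=d/np.linalg.norm(d);P=np.eye(3)-np.outer(d,d);A.append(P);B.append(P@o)
    return np.linalg.lstsq(np.vstack(A),np.hstack(B),rcond=None)[0]
tc=lambda x,y:(285+(x+.5)/6.5-.5,195+(y+.5)/6.5-.5)
sc=lambda x,y:(240+(x+.5)/5-.5,180+(y+.5)/5-.5)
E
python3 - <<'E'
from h import *
np.set_printoptions(precision=4,suppress=True)
for n,a,b,z in(("disc",(275,229),(284,340),.063),("post",(190,182),(230,340),.093),("strap",(376,250),(308,252),.0675),("staple",(145,203),(237,410),.0675),("plate",(682,285),(388,38),.089),("loupe",(518,155),(247,137),.075),("vial",(480,373),(435,170),.087),("cornTL",(105,42),(92,437),.045),("cornTR",(752,180),(275,45),.045),("cornBR",(695,445),(527,98),.045),("cornBL",(35,308),(352,510),.045)):
    print(n,tri(tc(*a),sc(*b)),atz("top",*tc(*a),z),atz("side",*sc(*b),z))
E
```

```text
disc [0.5944 0.0028 0.0506] [0.5921 0.0027 0.063 ] [0.5913 0.0122 0.063 ]
post [0.6059 0.0364 0.0903] [0.6017 0.0366 0.093 ] [0.6089 0.0375 0.093 ]
strap [ 0.5872 -0.0379  0.0634] [ 0.5843 -0.0376  0.0675] [ 0.5884 -0.0351  0.0675]
staple [0.6021 0.0546 0.0653] [0.599  0.0547 0.0675] [0.6041 0.0555 0.0675]
plate [ 0.5705 -0.1564  0.0854] [ 0.5707 -0.1561  0.089 ] [ 0.5688 -0.1526  0.089 ]
loupe [ 0.625  -0.092   0.0763] [ 0.6239 -0.092   0.075 ] [ 0.6268 -0.0936  0.075 ]
vial [ 0.5351 -0.0795  0.0812] [ 0.5325 -0.079   0.087 ] [ 0.5358 -0.0749  0.087 ]
cornTL [0.6651 0.0747 0.0631] [0.672  0.0757 0.045 ] [0.6687 0.063  0.045 ]
cornTR [ 0.631  -0.1907  0.0357] [ 0.6265 -0.1891  0.045 ] [ 0.6309 -0.1825  0.045 ]
cornBR [ 0.5092 -0.1668  0.0445] [ 0.5163 -0.168   0.045 ] [ 0.5021 -0.1638  0.045 ]
cornBL [0.5512 0.0963 0.0645] [0.5594 0.0973 0.045 ] [0.5499 0.0849 0.045 ]
```

```bash
python3 -m inch '[[356,-565,0,0,0,0],[356,-565,0,0,0,0],[356,-565,0,0,0,0],[356,-565,0,0,0,0],[356,-565,0,0,0,0],[356,-565,0,0,0,0],[356,-565,0,0,0,0],[356,-565,0,0,0,0],[356,-565,0,0,0,0],[356,-565,0,0,0,0],[356,-565,0,0,0,0],[356,-565,0,0,0,0],[356,-565,0,0,0,0],[356,-565,0,0,0,0],[356,-565,0,0,0,0],[356,-565,0,0,0,0]]' 0 20
```

```text
time: 2.1
position: [0.581, 0.0455, 0.2367]
tool_rot: [0.551, 3.093, 0.001]
ft_force: [0.1, -0.2, 0.3]
grip_width: 0.003
grip_force: 0.0
```

```bash
python3 -m inch '[[0,0,-40,0,0,0],[0,0,-80,0,0,0],[0,0,-110,0,0,0],[0,0,-130,0,0,0],[0,0,-140,0,0,0],[0,0,-148,0,0,0],[0,0,-148,0,0,0],[0,0,-148,0,0,0]]' && python3 - <<'E'
from bench import ctrl
import cv2,numpy as np
a=ctrl.get_image("top")[0][180:290,270:400,::-1];b=ctrl.get_image("side")[0][170:310,230:370,::-1]
r=lambda i,s:cv2.resize(i,s,interpolation=cv2.INTER_CUBIC)
cv2.imwrite("pics/1.png",np.hstack([r(a,(390,330)),r(b,(400,400))[:330]]))
E
```

```text
time: 3.1
position: [0.5818, 0.0448, 0.0894]
tool_rot: [0.553, 3.091, 0.001]
ft_force: [0.2, -0.6, 0.9]
grip_width: 0.005
grip_force: 0.0
```

View pics/1.png

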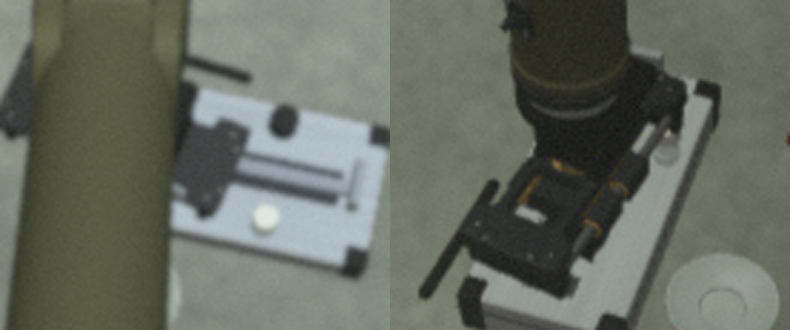

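```bash
python3 - <<'E'
import numpy as np
O=np.array([592.8,3.8]);S=np.array([581.8,44.8])
for w,off in [(69,20),(69,15.5)]+[(w,15.5) for w in (61,53,45,37,29,21,13,5,-2,-6,-9.4)]:
    a=np.radians(w);e=np.array([np.cos(a),np.sin(a)]);t=np.array([-e[1],e[0]])
    print(w,np.round(O+34*e+off*t-S,1),round(w-69.,1))
E
```

```text
69 [ 4.5 -2.1] 0.0
69 [ 8.7 -3.7] 0.0
61 [13.9 -3.7] -8.0
53 [19.1 -4.5] -16.0
45 [24.1 -6. ] -24.0
37 [28.8 -8.2] -32.0
29 [ 33.2 -11. ] -40.0
21 [ 37.2 -14.3] -48.0
13 [ 40.6 -18.2] -56.0
5 [ 43.5 -22.6] -64.0
-2 [ 45.5 -26.7] -71.0
-6 [ 46.4 -29.1] -75.0
-9.4 [ 47.1 -31.3] -78.4
```

Half the arc first, to read the contact force.

```bash
python3 -m inch '[[4,-2,0,0,0,0],[9,-4,0,0,0,0],[14,-4,0,0,0,-8],[19,-4,0,0,0,-16],[24,-6,0,0,0,-24],[29,-8,0,0,0,-32],[29,-8,0,0,0,-32]]'
```

```text
time: 4.08
position: [0.6108, 0.0375, 0.0886]
tool_rot: [1.381, 2.822, 0.001]
ft_force: [1.3, 1.9, -0.6]
grip_width: 0.007
grip_force: 0.7
```

```bash
python3 -m inch '[[4,-3,0,0,0,-8],[8,-6,0,0,0,-16],[12,-10,0,0,0,-24],[15,-15,0,0,0,-32],[16,-19,0,0,0,-39],[17,-21,0,0,0,-43],[18,-23,0,0,0,-46],[18,-23,0,0,0,-46]]'; python3 -m inch '[[2,12,0,0,0,0],[2,12,40,0,0,0],[2,12,80,0,0,0],[2,12,100,0,0,0],[-20,-40,100,0,0,0],[-40,-90,100,0,0,0],[-60,-150,100,0,0,0],[-88,-220,100,0,0,0],[-88,-220,100,0,0,0]]' && python3 - <<'E'
from bench import ctrl
import cv2,numpy as np
a=ctrl.get_image("top")[0][180:290,270:400,::-1];b=ctrl.get_image("side")[0][170:310,230:370,::-1]
r=lambda i,s:cv2.resize(i,s,interpolation=cv2.INTER_CUBIC)
cv2.imwrite("pics/2.png",np.hstack([r(a,(390,330)),r(b,(400,400))[70:]]))
E
```

```text
time: 5.08
position: [0.6288, 0.0139, 0.0888]
tool_rot: [2.372, 2.058, 0.001]
ft_force: [2.4, 2.0, -0.7]
grip_width: 0.009
grip_force: 0.9
time: 6.2
position: [0.5371, -0.2116, 0.1884]
tool_rot: [2.383, 2.046, -0.003]
ft_force: [0.2, -0.1, -0.8]
grip_width: 0.005
grip_force: 0.0
```

View pics/2.png

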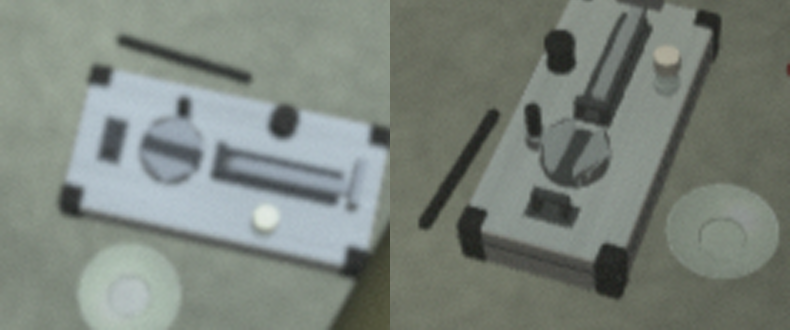

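The disc has turned and the bolt is still drawn back. In the top panel the slot runs (143,141) to (201,160), with the post at (184,102). I'll measure the angle more precisely, along with the plate.

```bash
python3 - <<'E'
from h import *
import cv2
np.set_printoptions(precision=4,suppress=True)
O=np.array([.5928,.0038])
p=tri((270+184/3,180+102/3),(279.7,232.3))
for q in (p,atz("top",270+184/3,180+101/3,.093),atz("side",279.7,232.3,.093)):
    d=q[:2]-O;print(q,np.degrees(np.arctan2(d[1],d[0]))-80.6)
a=ctrl.get_image("top")[0][205:260,300:400,::-1]
cv2.imwrite("pics/3.png",cv2.resize(a,None,fx=8,fy=8,interpolation=cv2.INTER_CUBIC))
E
```

```text
[ 0.6297 -0.0068  0.0863] -96.67507326339987
[ 0.6272 -0.0066  0.093 ] -97.47564230574179
[ 0.6295 -0.002   0.093 ] -89.51622303492223
```

View pics/3.png

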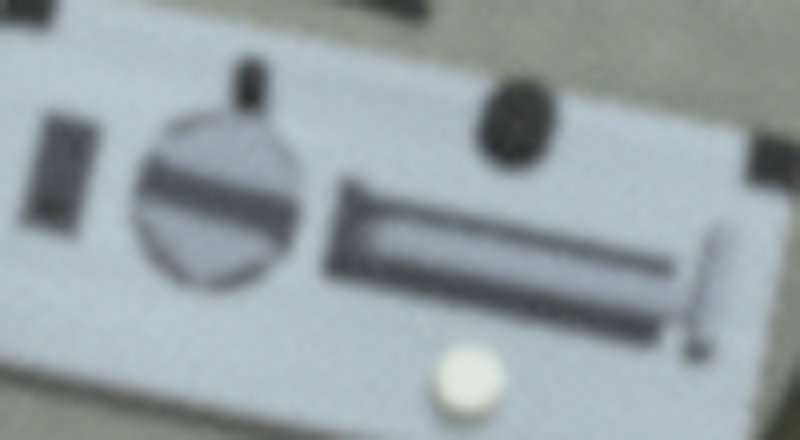

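The slot is about 4–5° past in line with the guide: its upper edge runs (165,155) to (300,190), and the guide wall runs (375,200) to (670,265). That is within the nose's capture range. The plate is at about (712,268), undisturbed. Next I go down behind the plate.

```bash
python3 -m inch '[[23,18,0,0,0,0],[23,18,-40,0,0,0],[23,18,-75,0,0,0],[23,18,-98,0,0,0],[23,18,-108,0,0,0],[23,18,-108,0,0,0]]'; python3 -m inch '[[2,10,0,0,0,0],[3,20,0,0,0,0],[5,30,0,0,0,0],[7,40,0,0,0,0],[8,50,0,0,0,0],[8,50,0,0,0,0]]'
```

```text
time: 7.1
position: [0.5635, -0.1867, 0.08]
tool_rot: [-2.373, -2.058, 0.001]
ft_force: [0.3, -0.2, 0.1]
grip_width: -0.002
grip_force: 0.0
time: 7.85
position: [0.5714, -0.1365, 0.0804]
tool_rot: [-2.373, -2.057, -0.001]
ft_force: [-0.5, 0.4, 0.5]
grip_width: 0.003
grip_force: 0.0
```

```bash
python3 -m inch '[[1,8,0,0,0,0],[3,16,0,0,0,0],[4,24,0,0,0,0],[5,32,0,0,0,0],[6,40,0,0,0,0],[8,48,0,0,0,0],[9,56,0,0,0,0],[10,62,0,0,0,0],[11,68,0,0,0,0],[11,68,0,0,0,0]]';python3 -m inch '[[1,3,0,0,0,0],[1,6,0,0,0,0],[1,6,0,0,0,0]]'
```

```text
time: 9.1
position: [0.5822, -0.0692, 0.0805]
tool_rot: [-2.374, -2.056, -0.0]
ft_force: [-0.2, -0.3, 0.4]
grip_width: 0.008
grip_force: 0.0
time: 9.48
position: [0.5831, -0.0638, 0.0804]
tool_rot: [-2.375, -2.056, -0.0]
ft_force: [0.4, 0.3, -0.4]
grip_width: 0.007
grip_force: 0.0
```

```bash
python3 -m inch '[[0,2,0,0,0,0],[1,4,0,0,0,0],[1,4,0,0,0,0]]';python3 -m inch '[[0,1,0,0,0,0],[0,2,0,0,0,0],[0,2,0,0,0,0]]'
```

```text
time: 9.85
position: [0.5843, -0.0599, 0.0806]
tool_rot: [-2.375, -2.056, -0.0]
ft_force: [-0.1, 0.9, -0.4]
grip_width: 0.007
grip_force: 0.0
time: 10.22
position: [0.5842, -0.0582, 0.0806]
tool_rot: [2.376, 2.055, 0.0]
ft_force: [0.0, -0.0, 0.0]
grip_width: 0.003
grip_force: 0.2
```

```bash
python3 -m inch '[[0,1,0,0,0,0],[0,2,0,0,0,0],[0,2,0,0,0,0]]';python3 -m inch '[[0,1,0,0,0,0],[0,2,0,0,0,0],[0,2,0,0,0,0]]'; python3 - <<'E'
from bench import ctrl
import cv2,numpy as np
a=ctrl.get_image("top")[0][180:290,270:400,::-1];b=ctrl.get_image("side")[0][170:310,230:370,::-1]
r=lambda i,s:cv2.resize(i,s,interpolation=cv2.INTER_CUBIC)
cv2.imwrite("pics/4.png",np.hstack([r(a,(390,330)),r(b,(400,400))[70:]]))
E
```

```text
time: 10.6
position: [0.5842, -0.0578, 0.0806]
tool_rot: [2.376, 2.053, -0.001]
ft_force: [0.2, -5.8, 0.1]
grip_width: 0.006
grip_force: 2.5
time: 10.98
position: [0.5842, -0.0577, 0.0807]
tool_rot: [2.376, 2.05, -0.003]
ft_force: [0.4, -8.2, -1.1]
grip_width: 0.002
grip_force: 4.0
```

View pics/4.png

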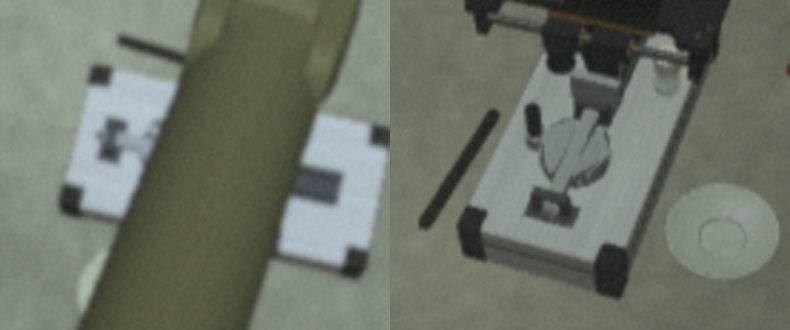

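The bolt runs through the disc and the staple (side panel about (550,205)), and the plate is stopped dead at the expected home position with 8 N building up. I'll back off and look.

```bash
python3 -m inch '[[0,-6,0,0,0,0],[-3,-20,0,0,0,0],[-5,-30,0,0,0,0],[-5,-30,40,0,0,0],[-5,-30,90,0,0,0],[-10,-60,140,0,0,0],[-20,-120,140,0,0,0],[-30,-180,140,0,0,0],[-40,-220,140,0,0,0],[-40,-220,140,0,0,0],[-40,-220,140,0,0,0]]'; python3 - <<'E'
from bench import ctrl
import cv2,numpy as np
a=ctrl.get_image("top")[0][180:290,270:400,::-1];b=ctrl.get_image("side")[0][170:310,230:370,::-1]
r=lambda i,s:cv2.resize(i,s,interpolation=cv2.INTER_CUBIC)
cv2.imwrite("pics/5.png",np.hstack([r(a,(390,330)),r(b,(400,400))[70:]]))
E
```

```text
time: 12.45
position: [0.5444, -0.2735, 0.2204]
tool_rot: [-2.375, -2.055, -0.002]
ft_force: [0.7, 0.8, -0.5]
grip_width: 0.004
grip_force: 0.0
```

View pics/5.png

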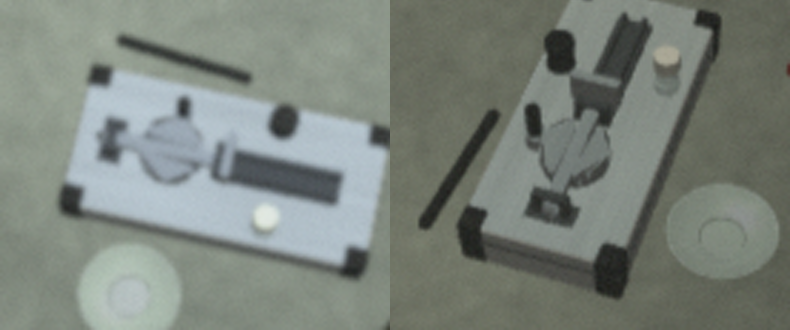

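The plate sits against the strap at (225,158), the nose is past the staple at (103,138), and the bystanders have not moved. Handing in.

```bash
python3 -c "
from bench import ctrl
print(ctrl.close_job())"
```

```text
the job is handed in; nothing more can be done
None
```

The slide case is locked and handed in at about 12.5 s. The disc was turned in line, the bolt was pushed home through disc and staple against the strap, and the arm is clear. The last pictures show the bystanders in place; the hand-in returned no verdict.

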